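# Dial the code on a medicine box and slide it open

### The arm

A 7-joint arm with a two-finger parallel gripper is mounted at the origin on a cart in front of the work surface, level with it; the furniture and walls round the work are solid. World frame = base frame: x ahead of the robot, y to its left, z up, the work surface at z = 0. Lengths are in m, angles in rad, forces in N, time in s.
With the tool pointing down it reaches from about 0.4 to 0.85 m from the base axis. Payload 10.4 kg.
Tool frame: the origin (TCP) lies midway between the tips of the shut fingers; the grasp point (between the pads) lies bot.hold_point_z behind it (bot.hold_point_z is the distance from the TCP to the grasp point, in m); z points along the fingers, y is the line along which they close (so a half turn about z gives the same grasp; the last joint's range is limited). The gripper opens to 85 mm and grips with 20 to 120 N. Pads are 22 mm wide; open, the fingers measure 114 mm over their backs; the gripper's body (76 mm by 85 mm) begins 54 mm behind the grasp point. The pads swing forward as they close: fully open they stand 13 mm farther back than shut.
Start: joints at [-1.32, 0.332, -0.065, 1.46, 0.022, 1.35, -0.088], TCP at [0.169, 0.602, 0.231] pointing down, gripper open.
Joint ranges: [-2.6, 2.6], [-0.5, 2.12], [-1.47, 1.34], [0.16, 2.42], [-1.27, 4.41], [0.06, 2.06], [-2.6, 2.6]. Speed limits (rad/s): [2.22, 2.22, 2.79, 2.79, 3.14, 3.14, 3.14].

### API

Orientations are given as [roll, pitch, yaw] about the fixed x, y, z axes, in that order (R = Rz(yaw) Ry(pitch) Rx(roll)).
In Python, from bench import bot, vision, ticket, telemetry gives the robot as it stands (bot), with the cameras (vision), the job (ticket) and the readings (telemetry).
- The arm moves only by the shell command python3 steer.py FILE [FORCE], which reads ROWS from the file FILE. ROWS is a JSON list of rows, 1 to 5 of them, each an object with the fields sx, sy, sz (the shift in shares of 0.75 m (1.0 is 0.75 m)), wx, wy, wz (a rotation vector in parts of the range, where 1.0 means 90 degrees), finger_gap (the finger opening in m); a field left out counts as zero (the opening has to be given); each row is the pose to reach, as a shift and turn from the pose commanded when the command began, along the tool's axes at that moment; what a row does not reach only later rows make up. A row lasts 1/8 s, in which the tool goes at most 0.0625 m and 0.188 rad, less where a joint would pass 70% of its speed; a pose out of reach is approached as far as the arm can. The fingers move at their own pace and stop on an object; FORCE is the grip in N (left out, the last holds). Time passes only in rows, so rows that do not move let the fingers close. It prints the time, the measured TCP pose, the force, the opening and the grip force at its end. Input that does not fit is refused with a message, and nothing moves.
- telemetry.observe(): the state, without advancing time (a new reading comes with each control period).
- vision.read_camera(name): name is "scene" or "top"; returns the picture (400x640x3 uint8, red, green, blue); there is no depth.
- vision.calibration(name): a dict with "fovy" (degrees; the focal length in pixels is half the picture's height over the tangent of half this angle, whatever the lens; pixels are square), "cx", "cy" (the principal point, pixels), "camera_from_world" (4x4, takes a point from world to camera coordinates). Camera axes: x right, y up, looking along -z (the intrinsics and any distortion apply to the point x, -y, -z); pixel columns grow to the right and rows downward; lengths in m; the calibration is good to about 2 mm. A picture is of the moment at which its call begins. calibration takes no time and is no camera call.
- ticket.sign_off(): hands the job in; it is judged then, once.
The state is a dict: "time_s": time; "joint_positions": joint angles; "joint_vel": joint speeds; "effort": joint torques, N m; "eef_pos": TCP position; "orientation": TCP orientation; "ft_force": force on the tool from outside, world axes, zero at the start; "wrist_torque": the same for the moment, N m; "opening": finger opening in m; "grip_force": force on a finger pad.
Only numpy, scipy, OpenCV 4.12 (cv2) and the standard library are available. Lean on these libraries where they do the work, as an engineer would, in place of code of your own. Each camera call takes 0.05 s, during which the arm holds its last target. There are 200 camera calls.

### The job

Open the locked medicine box on the worktop: set its three digit wheels to 4, 7, 2 (left to right, read from the front), every wheel clicked home, then slide the cover to the left as far as it goes and leave the code showing. Feel your way: no press or push on the box may reach 30 N, and nothing else on the worktop may be knocked or moved.

Things in the scene. Friction and masses are not known exactly. Their poses are not given: they have to be found in the camera images.
- medicine_safe: Grey steel medicine box, fixed on the worktop, 150 mm deep (x), 220 wide (y). Origin: centre of underside; x to the back, y to the left seen from its front, z up. Front: flat deck, 54 mm high and 68 deep, three digit wheels standing out of it, a white cross left of them. Back: compartment under a steel sliding cover between rails 64 mm high. No contact with any part of it may reach 30 N.
- slot_left (a point): Middle of the left wheel's slot, at deck height (54 mm over the worktop), right below the top of its rim. The axles run along y on leaf springs set at different heights: the top of each rim lies 64 to 72 mm over the worktop, differs from wheel to wheel and is not measured; find it by touch. A rim pressed down gives 1 mm per 10 N.
- slot_middle (a point): The same for the middle wheel, 40 mm right of slot_left. How to turn a wheel: press a closed fingertip on top of the rim and drag along the box's x; friction alone turns it, 15.1 mm of steady drag a click. Press with some 11 to 20 N; under about 8 N the tip slips over the rim and the wheel stays. The deck is flat and clear round the wheels; 26 mm free between two rims.
- slot_right (a point): The same for the right wheel, 80 mm right of slot_left. How the lock works: a spindle under the cover has a tooth for each wheel, and each wheel a gap for it. The cover only slides when all three wheels show the code, 4 left, 7 middle, 2 right; else it stops dead after 1.5 mm.
- wheel_left (a joint): Left digit wheel, black, radius 24 mm, 14 wide, white numerals 0 to 9 round the rim, 0.6283 rad (a click) apart; the one on top, at the white index marks, is shown. Digit d: value 0.6283 d rad, plus or minus whole turns. It grows as the top of the rim rolls to the box's front (-x, to the robot), falls as it rolls away. Let go, it springs to the nearest digit and stays there.
- wheel_middle (a joint): Middle digit wheel, made and read like wheel_left.
- wheel_right (a joint): Right digit wheel, made and read like wheel_left.
- cover (a joint): Travel of the sliding cover in m: 0 shut, 0.069 fully open against a rubber buffer, which gives 1 mm per 4 N up to a hard stop at 0.0735. It slides to the left (the box's +y) with about 3 N of friction and stays where it is left.
- cover_pull (a point): Middle of the top of the cover's pull, a black bar upright on the cover: 12 mm thick (y), 46 long (x), its top 78.5 mm over the worktop and 19 mm over the cover's flat top (59 mm). It travels with the cover, which is clear for 50 mm on either side of it. Push its right side with closed fingertips, or pinch it lightly from above.
- salt_shaker: Bystander: glass salt shaker with a grey cap, 44 mm across, 90 mm tall, left of the medicine box. Origin: centre of its foot.
- lemon_a: Bystander: lemon, 71 x 53 x 51 mm, on the worktop left of the medicine box. Origin: under its middle.
- spice_0: Bystander: spice jar with a broad lid, 45 mm across, 106 mm tall, behind the medicine box. Origin: centre of its foot.
- spice_1: Bystander: spice jar like spice_0, beside it behind the medicine box.
- tuna_tin: Bystander: flat tin, 86 mm across, 40 mm tall, far left of the medicine box. Origin: centre of its underside.
- mug: Bystander: small cup with a handle, 60 x 83 x 49 mm. Origin: underside.
- teaspoon: Bystander: teaspoon, 130 mm long, lying on the worktop. Origin: under its middle.

How it is judged:
By the outcome, as a careful person would: the job done as asked, in the order asked, and still so for the second after the job is handed in, with the robot touching nothing.
It also fails if it takes over 64 s, if anything falls off the work surface, if the arm or the gripper's body presses on something with over 40 N, if the wrist force passes 120 N, or if a joint passes its speed limit or range.

## Working session

There is one attempt and no reset: what is moved stays moved. The work goes in short steps, Python scripts to look and compute and a shell command to move; the robot and the scene stay as the last step left them, time stands still between calls to the robot, and variables do not carry over. Pictures are saved under pics/ and viewed, at most 10 in all, crops included, and the job is handed in when it is done.

```bash
ls; mkdir -p pics; python3 - <<'E'
from bench import bot, vision, ticket, telemetry
import cv2
for n in("scene","top"):
    cv2.imwrite(f"pics/{n}0.png",vision.read_camera(n)[:,:,::-1]); c=vision.calibration(n);print(n,c)
print(telemetry.observe(), bot.hold_point_z)
E
```

```text
bench.py
pics
steer.py
scene {'fovy': 45.55416945811464, 'cx': 322.9307414114739, 'cy': 204.2015314852679, 'camera_from_world': array([[-0.66944805, -0.74276415, -0.01186314,  0.38680063],
       [ 0.51121591, -0.47222442,  0.71809636, -0.35410394],
       [-0.5389783 ,  0.47466358,  0.69584257, -1.2768517 ],
       [ 0.        ,  0.        ,  0.        ,  1.        ]])}
top {'fovy': 48.94017259134136, 'cx': 315.23187513146684, 'cy': 203.8918666263548, 'camera_from_world': array([[-0.00474772, -0.99997041,  0.0060525 , -0.03850823],
       [ 0.92202845, -0.00203457,  0.38711678, -0.57095246],
       [-0.38709301,  0.0074185 ,  0.92201083, -1.02192333],
       [ 0.        ,  0.        ,  0.        ,  1.        ]])}
{'time_s': 0.1, 'joint_positions': array([-1.3195944 ,  0.33276823, -0.06467369,  1.46086227,  0.0215753 ,
        1.34989604, -0.08849668]), 'joint_vel': array([-2.55279582e-05, -1.08514085e-03, -9.38385003e-04, -1.44516334e-03,
        5.53708084e-06,  3.72774883e-04, -8.70571772e-04]), 'effort': array([ 1.56850456e-03, -6.26740766e+01,  4.94006008e-02, -3.92433035e+01,
        1.63831509e-02,  6.94322807e-03,  7.17397000e-06]), 'eef_pos': array([0.16891535, 0.60139194, 0.23061832]), 'orientation': array([-3.14035355e+00,  4.15687160e-05,  2.86778310e+00]), 'ft_force': array([ 0.07008374,  0.93320217, -0.36711996]), 'wrist_torque': array([ 0.0174182 ,  0.00211552, -0.0134337 ]), 'grip_force': 0.0, 'opening': 0.08528750564170152} 0.0187
```

View pics/scene0.png

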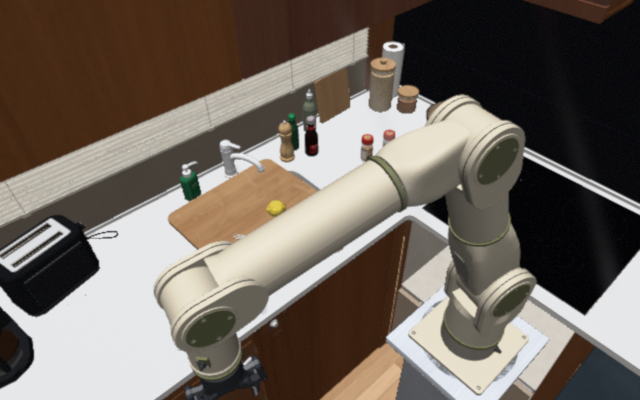

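View pics/top0.png

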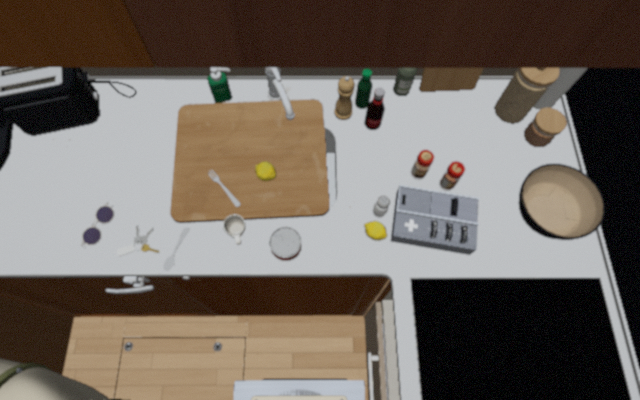

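The scene view is blocked by the arm. The top view shows the box at about (395–478, 188–250), with the cross at (411,225), wheels at about (433–465, 230) and the pull at (455,207). I'll zoom in there.

```bash
python3 - <<'E'
from bench import bot, vision, ticket, telemetry
import cv2,numpy as np
im=np.mean([vision.read_camera("top").astype(float) for _ in range(3)],0).astype(np.uint8)[:,:,::-1]
cv2.imwrite("pics/z0.png",cv2.resize(im[180:255,385:485],None,fx=8,fy=8,interpolation=cv2.INTER_CUBIC))
E
```

```text
(no output)
```

View pics/z0.png

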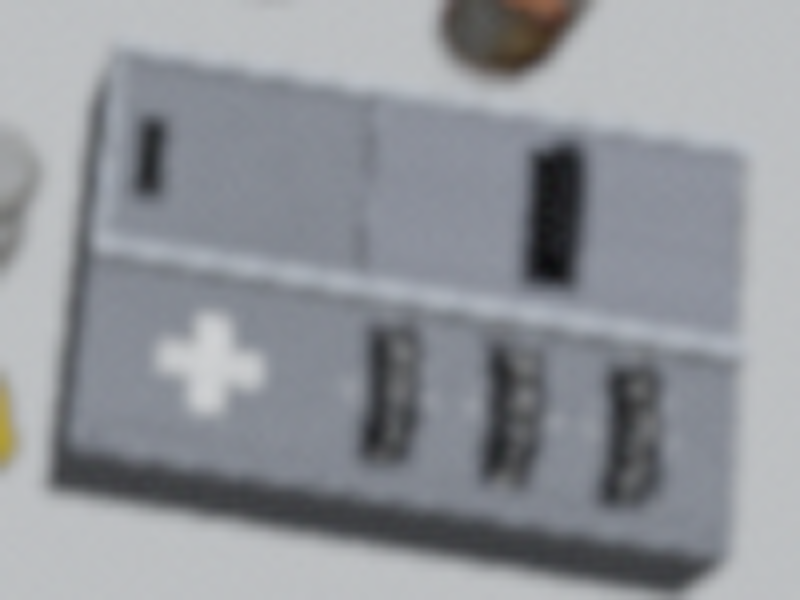

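The crop shows the deck front corners at (70,450) and (722,555), the back corners at (118,50) and (745,155), and the index marks beside the slots centred at (389,394), (512,415) and (632,438). The pull's top is at about (558,210). Next I'll fit the box pose and work out the joint-free displacement.

```bash
cat > h.py <<'E'
from bench import bot, vision, ticket, telemetry
import numpy as np, cv2
from scipy.spatial.transform import Rotation as Ro
from scipy.optimize import least_squares
def K(n):
    c=vision.calibration(n); f=200/np.tan(np.radians(c["fovy"]/2)); return c,f
def proj(n,P):
    c,f=K(n); M=c["camera_from_world"]; q=np.atleast_2d(P)@M[:3,:3].T+M[:3,3]
    return np.c_[c["cx"]-f*q[:,0]/q[:,2], c["cy"]+f*q[:,1]/q[:,2]]
def back(n,uv,z):
    c,f=K(n); M=c["camera_from_world"]; R=M[:3,:3]; o=-R.T@M[:3,3]
    d=R.T@np.array([(uv[0]-c["cx"])/f,-(uv[1]-c["cy"])/f,-1]); return o+d*(z-o[2])/d[2]
def tool(): # R of the measured tool
    s=telemetry.observe(); return s,Ro.from_euler("xyz",s["orientation"])
E
python3 - <<'E'
from h import *
px=lambda a:(np.array(a)+.5)/8-.5+[385,180]
B={(-75,110,54):(70,450),(-75,-110,54):(722,555),(75,110,64):(118,50),(75,-110,64):(745,155)}
b=np.array(list(B))/1e3;u=px(list(B.values()))
w=lambda p,q:q@Ro.from_euler("z",p[2]).as_matrix().T+[p[0],p[1],0]
r=least_squares(lambda p:(proj("top",w(p,b))-u).ravel(),[.6,-.25,0]);p=r.x
print("box",p,r.fun.reshape(-1,2).round(2))
c,f=K("top");M=c["camera_from_world"];print("cam",-M[:3,:3].T@M[:3,3])
c,f=K("scene");M=c["camera_from_world"];print("scam",-M[:3,:3].T@M[:3,3])
for n,q,z in [("L",(389,394),.054),("M",(512,415),.054),("R",(632,438),.054),("pull",(558,210),.0785),("cross",(210,363),.054)]:
    P=back("top",px(q),z); print(n,P, "box:",Ro.from_euler("z",-p[2]).apply(P-[p[0],p[1],0]))
print("scene px",proj("scene",w(p,np.array([[-.04,-.0,.06]]))))
E
```

```text
box [ 0.5561434  -0.36684713 -0.17828113] [[-1.07  0.75]
 [ 0.8   1.53]
 [-0.74 -1.14]
 [ 1.   -1.5 ]]
cam [ 0.13067221 -0.0320876   1.16348272]
scam [-0.24822885  0.72616012  1.14735719]
L [ 0.52336555 -0.35668997  0.054     ] box: [-0.03405957  0.00418341  0.054     ]
M [ 0.51582719 -0.39705185  0.054     ] box: [-0.03432075 -0.03687557  0.054     ]
R [ 0.50762247 -0.43613685  0.054     ] box: [-0.03546416 -0.07679609  0.054     ]
pull [ 0.57978558 -0.41330264  0.0785    ] box: [ 0.03150578 -0.04152652  0.0785    ]
cross [ 0.53455304 -0.29764339  0.054     ] box: [-0.03352062  0.06427806  0.054     ]
scene px [[409.84206211 169.40505188]]
```

```bash
cat >> h.py <<'E'
YAW=-0.178
SL=[(0.5234,-0.3567),(0.5157,-0.3966),(0.5078,-0.4359)]
def strip(im,i,rim=.068,S=30,a=75,dx=0,dy=0):
    # unwrap wheel i: rows = angle (top row = back), 1 row unit; cols = y left->right
    th=np.radians(np.linspace(a,-a,int(2*np.radians(a)*24*S/2))); ys=np.linspace(9,-9,int(18*S/2))/1e3
    T,Y=np.meshgrid(th,ys,indexing="ij")
    P=np.stack([.024*np.sin(T)+dx,Y+dy,rim-.024+.024*np.cos(T)],-1).reshape(-1,3)
    P=Ro.from_euler("z",YAW).apply(P)+[*SL[i],0]
    uv=proj("top",P).reshape(*T.shape,2).astype(np.float32)
    return cv2.remap(im,uv[...,0],uv[...,1],cv2.INTER_LANCZOS4)
E
python3 - <<'E'
from h import *
im=np.mean([vision.read_camera("top").astype(float) for _ in range(8)],0).astype(np.float32).mean(2)
np.save("top0.npy",im)
st=[cv2.resize(strip(im,i),(180,600)) for i in range(3)]
z=cv2.resize(im[218:246,425:472],None,fx=12,fy=12,interpolation=cv2.INTER_LANCZOS4)
n=lambda a:np.clip((a-20)*1.5,0,255)
out=np.zeros((600,800));out[:z.shape[0]//1,:0]=0
x=0
for s in st: out[:,x:x+180]=n(s);x+=190
cv2.imwrite("pics/s0.png",out[:,:570]);cv2.imwrite("pics/z1.png",n(z))
E
```

```text
[ WARN:0@5.696] global loadsave.cpp:1063 imwrite_ Unsupported depth image for selected encoder is fallbacked to CV_8U.
```

View pics/s0.png

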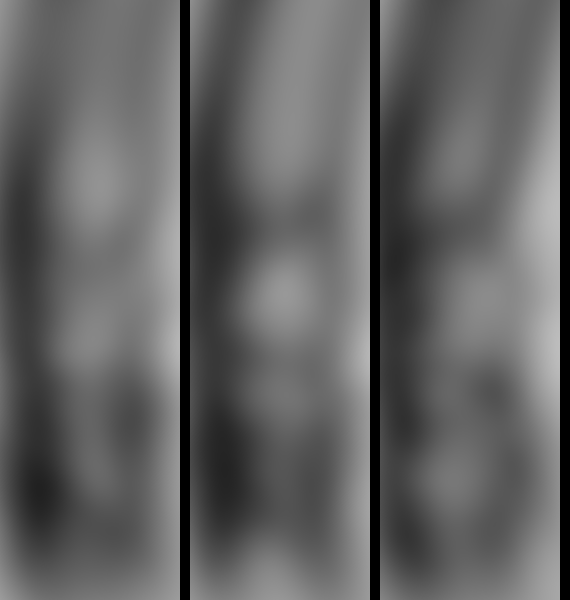

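View pics/z1.png

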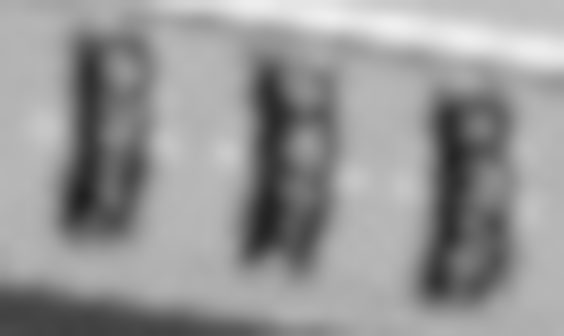

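The numerals are only about 4 px tall, too blurred to read by eye. I'll render synthetic wheels for each digit and match them to the picture.

```bash
cat > synth.py <<'E'
from h import *
SS=5
def tex(font,hmm=10,wmm=7,thick=3):
    # strip: per-digit tiles 15.08 mm x 14 mm, 10 px/mm, row0 = top of numeral (far side)
    out=[]
    for d in range(10):
        t=np.zeros((400,400),np.uint8); cv2.putText(t,str(d),(100,300),font,6,255,thick*6)
        x,y,w,h=cv2.boundingRect(t); g=t[y:y+h,x:x+w]
        ww=int(wmm*10*(w/h)/0.68) if d==1 else int(wmm*10)
        g=cv2.resize(g,(min(ww,int(wmm*10)),int(hmm*10)),interpolation=cv2.INTER_AREA)
        T=np.zeros((151,140),np.float32);a=(151-g.shape[0])//2;b=(140-g.shape[1])//2
        T[a:a+g.shape[0],b:b+g.shape[1]]=g/255.;out.append(T)
    return np.array(out)
c,f=K("top");M=c["camera_from_world"];R=M[:3,:3];O=-R.T@M[:3,3]
def geom(i,rim,dx,dy,win):
    u0,v0,w,h=win
    U,V=np.meshgrid(u0-.5+(np.arange(w*SS)+.5)/SS,v0-.5+(np.arange(h*SS)+.5)/SS)
    D=np.stack([(U-c["cx"])/f,-(V-c["cy"])/f,-np.ones_like(U)],-1).reshape(-1,3)@R
    rz=Ro.from_euler("z",-YAW); o=rz.apply(O-[*SL[i],0])-[dx,dy,0]; D=rz.apply(D)
    zc=rim-.024; a=D[:,0]**2+D[:,2]**2; b=o[0]*D[:,0]+(o[2]-zc)*D[:,2]; cc=o[0]**2+(o[2]-zc)**2-.024**2
    disc=b*b-a*cc; t=(-b-np.sqrt(np.maximum(disc,0)))/a; P=o+D*t[:,None]
    rimhit=(disc>0)&(abs(P[:,1])<.007)&(P[:,2]>.054)
    ang=np.arctan2(P[:,0],P[:,2]-zc)
    ts=(.007-o[1])/D[:,1];Q=o+D*ts[:,None]
    side=~rimhit&(Q[:,0]**2+(Q[:,2]-zc)**2<.024**2)&(Q[:,2]>.054)
    return rimhit,side,ang,P[:,1],(h*SS,w*SS)
def render(G,T,val,ink=.9,blk=.1,bg=.6,sig=.5):
    hit,side,ang,y,sh=G
    s=ang/.62832+val; d=np.round(s).astype(int); fr=s-d   # fr>0 = towards back = top of the numeral
    r=np.clip((.5-fr)*151,0,150).astype(int); q=np.clip((.007-y)*1e4,0,139).astype(int)
    I=np.full(len(ang),bg); I[side]=.06; I[hit]=blk+(ink-blk)*T[d[hit]%10,r[hit],q[hit]]
    I=cv2.GaussianBlur(I.reshape(sh),(0,0),sig*SS)
    return cv2.resize(I,(sh[1]//SS,sh[0]//SS),interpolation=cv2.INTER_AREA)
def windows():
    W=[]
    for i in range(3):
        q=proj("top",[[*SL[i],.062]])[0]; W.append((int(q[0])-7,int(q[1])-12,15,25))
    return W
def score(im,i,T,vals,rims=(.064,.066,.068,.070,.072),dxs=np.arange(-6,4,1.5)/1e3,dys=(-.0015,0,.0015),sig=.6):
    u,v,w,h=windows()[i]; ob=im[v:v+h,u:u+w]/255.; best={}
    for rim in rims:
      for dx in dxs:
        for dy in dys:
          G=geom(i,rim,dx,dy,(u,v,w,h))
          k=cv2.dilate(cv2.resize((G[0]|G[1]).reshape(G[4]).astype(np.float32),(w,h),interpolation=cv2.INTER_AREA),np.ones((3,3)))>.2
          for val in vals:
            I=render(G,T,val,sig=sig)
            A=np.c_[I[k],np.ones(k.sum())]
            cf=np.linalg.lstsq(A,ob[k],rcond=None)[0]; e=1-((A@cf-ob[k])**2).mean()/ob[k].var()
            if e>best.get(val,(-9,))[0]: best[val]=(round(e,3),rim,round(dx,4),dy)
    return best
E
cat > t.py <<'E'
from synth import *
im=np.load("top0.npy")
for font,hh,ww,th in [(cv2.FONT_HERSHEY_SIMPLEX,10,7,4),(cv2.FONT_HERSHEY_SIMPLEX,11,9,4)]:
  T=tex(font,hh,ww,th)
  for i in range(3):
    b=score(im,i,T,range(10)); print(i,hh,[(k,v) for k,v in sorted(b.items(),key=lambda x:-x[1][0])[:4]])
E
time python3 t.py
```

```text
0 10 [(2, (np.float64(0.752), 0.072, np.float64(-0.003), 0.0015)), (8, (np.float64(0.707), 0.066, np.float64(-0.003), 0)), (3, (np.float64(0.685), 0.072, np.float64(-0.003), 0.0015)), (4, (np.float64(0.663), 0.072, np.float64(-0.003), 0.0015))]
1 10 [(2, (np.float64(0.81), 0.072, np.float64(-0.0015), 0.0015)), (8, (np.float64(0.808), 0.072, np.float64(-0.0015), 0.0015)), (3, (np.float64(0.757), 0.072, np.float64(0.0), 0.0015)), (4, (np.float64(0.756), 0.072, np.float64(-0.0015), 0.0015))]
2 10 [(3, (np.float64(0.687), 0.072, np.float64(-0.0015), 0.0015)), (2, (np.float64(0.665), 0.072, np.float64(-0.0015), 0.0015)), (4, (np.float64(0.642), 0.072, np.float64(-0.0015), 0.0015)), (9, (np.float64(0.63), 0.072, np.float64(-0.0015), 0.0015))]
0 11 [(2, (np.float64(0.73), 0.066, np.float64(-0.003), 0)), (8, (np.float64(0.676), 0.066, np.float64(-0.003), 0)), (3, (np.float64(0.65), 0.066, np.float64(-0.003), 0)), (4, (np.float64(0.619), 0.066, np.float64(-0.003), 0))]
1 11 [(2, (np.float64(0.784), 0.072, np.float64(-0.0015), 0.0015)), (8, (np.float64(0.762), 0.072, np.float64(-0.0015), 0.0015)), (3, (np.float64(0.717), 0.072, np.float64(-0.0015), 0.0015)), (4, (np.float64(0.715), 0.072, np.float64(-0.0015), 0.0015))]
2 11 [(3, (np.float64(0.657), 0.072, np.float64(-0.0015), 0.0015)), (2, (np.float64(0.626), 0.072, np.float64(-0.0015), 0.0015)), (4, (np.float64(0.585), 0.072, np.float64(-0.0015), 0.0015)), (1, (np.float64(0.571), 0.07, np.float64(-0.003), 0.0015))]
real	0m4.827s
user	0m5.149s
sys	0m0.099s
```

```bash
cat > t2.py <<'E'
from synth import *
from multiprocessing import Pool
im=np.load("top0.npy")
def job(a):
    fn,hh,ww,th,sg=a; T=tex(fn,hh,ww,th)
    return a,[score(im,i,T,range(10),rims=(.066,.070),dxs=(-.003,-.0015,0),dys=(0,.001,.002),sig=sg) for i in range(3)]
L=[(fn,hh,ww,th,sg) for fn in(0,2) for hh in (8,9,10,11,12) for ww in(5,6,7,8) for th in(3,5,7) for sg in(.4,.6,.8)]
with Pool() as p: res=p.map(job,L)
res.sort(key=lambda r:-sum(max(v[0] for v in b.values()) for b in r[1]))
for a,b in res[:8]:
    print(a,[[(k,float(v[0]),v[1:]) for k,v in sorted(x.items(),key=lambda x:-x[1][0])[:3]] for x in b])
for i in range(3):
    print(i,[(d,round(float(max(r[1][i][d][0] for r in res)),3)) for d in range(10)])
E
time python3 t2.py
```

```text
The above exception was the direct cause of the following exception:

Traceback (most recent call last):
  File "t2.py", line 8, in <module>
    with Pool() as p: res=p.map(job,L)
                          ~~~~~^^^^^^^
ValueError: time passes only in moves, steps and waits

real	0m32.130s
user	1m57.181s
sys	0m0.758s
```

```bash
python3 - <<'E'
from bench import bot, vision, ticket, telemetry; import pickle
pickle.dump({n:vision.calibration(n) for n in("scene","top")},open("cal.pkl","wb")); print(telemetry.observe()["time_s"])
E
sed -i 's/^from bench import bot, vision, ticket, telemetry/import pickle; CAL=pickle.load(open("cal.pkl","rb"))/; s/c=vision.calibration(n)/c=CAL[n]/; s/s=telemetry.observe()/from bench import bot, vision, ticket, telemetry; s=telemetry.observe()/' h.py
time python3 t2.py
```

```text
0.65
(0, 11, 8, 3, 0.8) [[(2, 0.778, (0.07, -0.003, 0.001)), (8, 0.753, (0.066, -0.003, 0)), (3, 0.721, (0.07, -0.003, 0.001))], [(8, 0.824, (0.07, 0, 0.001)), (2, 0.794, (0.07, -0.0015, 0.001)), (3, 0.769, (0.07, 0, 0.001))], [(3, 0.691, (0.07, -0.0015, 0.002)), (2, 0.663, (0.07, -0.003, 0.002)), (4, 0.637, (0.07, -0.003, 0.002))]]
(0, 10, 8, 3, 0.8) [[(2, 0.774, (0.07, -0.003, 0.001)), (8, 0.754, (0.07, -0.003, 0.001)), (3, 0.719, (0.07, -0.003, 0.001))], [(8, 0.824, (0.07, 0, 0.001)), (2, 0.788, (0.07, 0, 0.001)), (3, 0.771, (0.07, 0, 0.001))], [(3, 0.694, (0.07, -0.0015, 0.002)), (2, 0.673, (0.07, -0.003, 0.002)), (0, 0.65, (0.07, -0.003, 0.002))]]
(0, 11, 7, 3, 0.8) [[(2, 0.769, (0.07, -0.003, 0.001)), (8, 0.759, (0.07, -0.003, 0.001)), (3, 0.726, (0.07, -0.003, 0.001))], [(8, 0.827, (0.07, 0, 0.001)), (2, 0.785, (0.07, -0.003, 0.001)), (3, 0.769, (0.07, 0, 0.001))], [(3, 0.695, (0.07, -0.0015, 0.002)), (2, 0.662, (0.07, -0.003, 0.002)), (9, 0.661, (0.07, -0.003, 0.002))]]
(2, 11, 6, 3, 0.8) [[(2, 0.768, (0.07, -0.003, 0.001)), (8, 0.748, (0.07, -0.003, 0.001)), (3, 0.728, (0.07
[... 1255 characters left out ...]
003, 0.001)), (8, 0.754, (0.07, -0.003, 0.001)), (3, 0.722, (0.07, -0.003, 0.001))], [(8, 0.824, (0.07, 0, 0.001)), (2, 0.791, (0.07, -0.003, 0.001)), (3, 0.773, (0.07, 0, 0.001))], [(3, 0.681, (0.07, -0.003, 0.002)), (2, 0.659, (0.07, -0.003, 0.002)), (9, 0.647, (0.07, -0.0015, 0.001))]]
0 [(0, 0.683), (1, 0.678), (2, 0.778), (3, 0.735), (4, 0.726), (5, 0.723), (6, 0.71), (7, 0.676), (8, 0.761), (9, 0.714)]
1 [(0, 0.722), (1, 0.702), (2, 0.806), (3, 0.786), (4, 0.774), (5, 0.753), (6, 0.754), (7, 0.682), (8, 0.827), (9, 0.747)]
2 [(0, 0.678), (1, 0.657), (2, 0.673), (3, 0.699), (4, 0.671), (5, 0.668), (6, 0.673), (7, 0.648), (8, 0.666), (9, 0.679)]
real	0m29.359s
user	1m48.636s
sys	0m0.152s
```

Current best guesses are left 2, middle 8, right 3, but they aren't certain. I'll swing the arm over with the fingers shut, then verify the guesses by turning the wheels.

Units first: shifts go in shares of 0.75 m and turns go in shares of 90 degrees. So -0.266 m / 0.75 = -0.3547, -0.17 m / 0.75 = -0.2267.

```bash
echo '[{"sx":-0.0707, "sy":-0.0453, "finger_gap":0}, {"sx":-0.1413, "sy":-0.0907, "finger_gap":0}, {"sx":-0.2133, "sy":-0.136, "finger_gap":0}, {"sx":-0.284, "sy":-0.1813, "finger_gap":0}, {"sx":-0.3547, "sy":-0.2267, "finger_gap":0}]' > m.json && python3 steer.py m.json 20
echo '[{"sx":-0.048, "sy":-0.0547, "finger_gap":0}, {"sx":-0.0973, "sy":-0.1093, "finger_gap":0}, {"sx":-0.1453, "sy":-0.1627, "finger_gap":0}, {"sx":-0.1947, "sy":-0.2173, "finger_gap":0}, {"sx":-0.2427, "sy":-0.272, "finger_gap":0}]' > m.json && python3 steer.py m.json
```

```text
time_s: 1.27
eef_pos: [0.3781, 0.3669, 0.2316]
orientation: [3.141, 0.0, 2.868]
ft_force: [1.2, -0.1, 0.0]
opening: 0.0001
grip_force: 0.0
time_s: 1.9
eef_pos: [0.4977, 0.1213, 0.2316]
orientation: [3.141, 0.001, 2.868]
ft_force: [0.9, -0.3, -0.1]
opening: -0.0002
grip_force: 0.0
```

In the tool's units: -0.286 m / 0.75 = -0.3813, -0.23 m / 0.75 = -0.3067, -0.095 rad / 1.5708 = -0.0605.

```bash
echo '[{"sx":-0.024, "sy":-0.0773, "wz":-0.0127, "finger_gap":0}, {"sx":-0.048, "sy":-0.1533, "wz":-0.0255, "finger_gap":0}, {"sx":-0.072, "sy":-0.2293, "wz":-0.0382, "finger_gap":0}, {"sx":-0.096, "sy":-0.3067, "wz":-0.0509, "finger_gap":0}, {"sx":-0.12, "sy":-0.3813, "wz":-0.0605, "finger_gap":0}]' > m.json && python3 steer.py m.json
python3 - <<'E'
from h import *
s,R=tool();print(s["joint_positions"].round(2),R.as_euler("xyz"))
for q in SL: print(R.inv().apply(np.array([*q,.1])-s["eef_pos"]).round(4))
E
```

```text
time_s: 2.52
eef_pos: [0.5062, -0.1787, 0.2317]
orientation: [3.141, 0.001, 2.964]
ft_force: [1.8, 0.2, -0.4]
opening: -0.0005
grip_force: 0.0
[-0.32  0.14  0.64  1.73 -0.09  1.3   1.73] [3.14105513e+00 1.02058614e-03 2.96360567e+00]
[-0.0483 -0.1723  0.1316]
[-0.0478 -0.2129  0.1316]
[-0.047  -0.253   0.1316]
```

In the tool's units: -0.172 m / 0.75 = -0.2293, -0.054 m / 0.75 = -0.072.

```bash
echo '[{"sx":-0.0173, "sy":-0.0667, "sz":0.0267, "finger_gap":0}, {"sx":-0.036, "sy":-0.1333, "sz":0.0667, "finger_gap":0}, {"sx":-0.0533, "sy":-0.1867, "sz":0.1067, "finger_gap":0}, {"sx":-0.072, "sy":-0.2293, "sz":0.1467, "finger_gap":0}, {"sx":-0.072, "sy":-0.2293, "sz":0.1933, "finger_gap":0}]' > m.json && python3 steer.py m.json
echo '[{"sz":0.0107, "finger_gap":0}, {"sz":0.016, "finger_gap":0}, {"sz":0.016, "finger_gap":0}]' > m.json && python3 steer.py m.json
echo '[{"sz":0.0013, "finger_gap":0}, {"sz":0.002, "finger_gap":0}]' > m.json && python3 steer.py m.json
```

```text
time_s: 3.15
eef_pos: [0.5283, -0.359, 0.0854]
orientation: [-3.14, 0.0, 2.959]
ft_force: [-0.5, 1.5, -0.2]
opening: -0.0002
grip_force: 0.0
time_s: 3.52
eef_pos: [0.5297, -0.3554, 0.0755]
orientation: [-3.142, 0.002, 2.964]
ft_force: [0.5, 0.5, -0.1]
opening: 0.0002
grip_force: 0.0
time_s: 3.78
eef_pos: [0.5293, -0.3556, 0.0734]
orientation: [-3.142, 0.001, 2.963]
ft_force: [-0.6, 1.1, 0.2]
opening: -0.0003
grip_force: 0.0
```

In the tool's units: 0.0015 m / 0.75 = 0.002, 0.001 m / 0.75 = 0.0013.

```bash
echo '[{"sz":0.0013, "finger_gap":0}, {"sz":0.002, "finger_gap":0}, {"sz":0.002, "finger_gap":0}]' > m.json && python3 steer.py m.json|egrep 'eef|ft'
```

```text
eef_pos: [0.5289, -0.3556, 0.0712]
ft_force: [0.2, 0.6, -0.3]
```

In the tool's units: 0.0015 m / 0.75 = 0.002, 0.001 m / 0.75 = 0.0013.

```bash
echo '[{"sz":0.0013, "finger_gap":0}, {"sz":0.002, "finger_gap":0}, {"sz":0.002, "finger_gap":0}]' > m.json && python3 steer.py m.json|egrep 'eef|ft'
```

```text
eef_pos: [0.5289, -0.3556, 0.0697]
ft_force: [-1.1, 0.1, 0.2]
```

In the tool's units: 0.0015 m / 0.75 = 0.002, 0.001 m / 0.75 = 0.0013.

```bash
echo '[{"sz":0.0013, "finger_gap":0}, {"sz":0.002, "finger_gap":0}, {"sz":0.002, "finger_gap":0}]' > m.json && python3 steer.py m.json|egrep 'eef|ft'
```

```text
eef_pos: [0.5289, -0.3555, 0.0682]
ft_force: [-0.1, -0.2, -1.0]
```

In the tool's units: 0.001 m / 0.75 = 0.0013.

```bash
echo '[{"sz":0.0013, "finger_gap":0}, {"sz":0.0013, "finger_gap":0}]' > m.json && python3 steer.py m.json|egrep 'eef|ft'
```

```text
eef_pos: [0.5289, -0.3556, 0.0672]
ft_force: [0.2, -0.6, -0.4]
```

In the tool's units: 0.0015 m / 0.75 = 0.002, 0.001 m / 0.75 = 0.0013.

```bash
echo '[{"sz":0.0013, "finger_gap":0}, {"sz":0.002, "finger_gap":0}, {"sz":0.002, "finger_gap":0}]' > m.json && python3 steer.py m.json|egrep 'eef|ft'
```

```text
eef_pos: [0.529, -0.3557, 0.0659]
ft_force: [0.5, 0.5, 2.0]
```

In the tool's units: 0.001 m / 0.75 = 0.0013.

```bash
echo '[{"sz":0.0013, "finger_gap":0}, {"sz":0.0013, "finger_gap":0}]' > m.json && python3 steer.py m.json|egrep 'eef|ft'
```

```text
eef_pos: [0.5293, -0.3557, 0.0653]
ft_force: [-0.7, 1.3, 6.2]
```

In the tool's units: 0.002 m / 0.75 = 0.0027, 0.0012 m / 0.75 = 0.0016.

```bash
echo '[{"sz":0.0016, "finger_gap":0}, {"sz":0.0027, "finger_gap":0}, {"sz":0.0027, "finger_gap":0}]' > m.json && python3 steer.py m.json|egrep 'eef|ft'
```

```text
eef_pos: [0.5296, -0.3559, 0.0643]
ft_force: [-2.4, 3.4, 13.3]
```

In the tool's units: 0.016 m / 0.75 = 0.0213, 0.015 m / 0.75 = 0.02.

```bash
echo '[{"sx":0.004, "sz":0.0004, "finger_gap":0}, {"sx":0.0093, "sz":0.0004, "finger_gap":0}, {"sx":0.0147, "sz":0.0004, "finger_gap":0}, {"sx":0.02, "sz":0.0004, "finger_gap":0}, {"sx":0.0213, "sz":0.0004, "finger_gap":0}]' > m.json && python3 steer.py m.json|egrep 'time|eef|ft'
```

```text
time_s: 6.78
eef_pos: [0.5145, -0.3533, 0.0643]
ft_force: [0.1, 1.6, 12.8]
```

In the tool's units: -0.016 m / 0.75 = -0.0213, -0.008 m / 0.75 = -0.0107.

```bash
echo '[{"sz":-0.0107, "finger_gap":0}, {"sx":-0.0107, "sz":-0.0133, "finger_gap":0}, {"sx":-0.0213, "sz":-0.0107, "finger_gap":0}, {"sx":-0.0213, "sz":-0.0047, "finger_gap":0}, {"sx":-0.0213, "sz":-0.0013, "finger_gap":0}]' > m.json && python3 steer.py m.json|egrep 'time|eef|ft'
echo '[{"sz":0.0007, "finger_gap":0}, {"sz":0.0013, "finger_gap":0}]' > m.json && python3 steer.py m.json|egrep 'eef|ft'
```

```text
time_s: 7.4
eef_pos: [0.5299, -0.3557, 0.064]
ft_force: [-1.0, 3.9, 17.3]
eef_pos: [0.5301, -0.3557, 0.0639]
ft_force: [-1.3, 4.2, 16.8]
```

In the tool's units: 0.016 m / 0.75 = 0.0213, 0.015 m / 0.75 = 0.02.

```bash
echo '[{"sx":0.004, "sz":0.0003, "finger_gap":0}, {"sx":0.0093, "sz":0.0003, "finger_gap":0}, {"sx":0.0147, "sz":0.0003, "finger_gap":0}, {"sx":0.02, "sz":0.0003, "finger_gap":0}, {"sx":0.0213, "sz":0.0003, "finger_gap":0}]' > m.json && python3 steer.py m.json|egrep 'time|eef|ft'
```

```text
time_s: 8.28
eef_pos: [0.5146, -0.3528, 0.0639]
ft_force: [0.7, 2.5, 15.8]
```

In the tool's units: -0.042 m / 0.75 = -0.056, -0.028 m / 0.75 = -0.0373.

```bash
echo '[{"sz":-0.016, "finger_gap":0}, {"sy":-0.0187, "sz":-0.016, "finger_gap":0}, {"sy":-0.0373, "sz":-0.0147, "finger_gap":0}, {"sy":-0.056, "sz":-0.012, "finger_gap":0}, {"sy":-0.056, "sz":-0.0113, "finger_gap":0}]' > m.json && python3 steer.py m.json|egrep 'time|eef|ft'
```

```text
time_s: 8.9
eef_pos: [0.5043, -0.3959, 0.0701]
ft_force: [0.9, 0.9, 0.3]
```

In the tool's units: 0.0015 m / 0.75 = 0.002, 0.001 m / 0.75 = 0.0013.

```bash
echo '[{"sz":0.0013, "finger_gap":0}, {"sz":0.002, "finger_gap":0}, {"sz":0.002, "finger_gap":0}]' > m.json && python3 steer.py m.json|egrep 'time|eef|ft'
```

```text
time_s: 9.28
eef_pos: [0.5059, -0.3937, 0.0693]
ft_force: [-0.9, 0.2, 0.9]
```

In the tool's units: 0.0015 m / 0.75 = 0.002, 0.001 m / 0.75 = 0.0013.

```bash
echo '[{"sz":0.0013, "finger_gap":0}, {"sz":0.002, "finger_gap":0}, {"sz":0.002, "finger_gap":0}]' > m.json && python3 steer.py m.json|egrep 'time|eef|ft'
```

```text
time_s: 9.65
eef_pos: [0.5062, -0.3938, 0.0684]
ft_force: [-1.8, 2.0, 8.0]
```

In the tool's units: 0.001 m / 0.75 = 0.0013.

```bash
echo '[{"sz":0.0013, "finger_gap":0}, {"sz":0.0013, "finger_gap":0}]' > m.json && python3 steer.py m.json|egrep 'time|eef|ft'
```

```text
time_s: 9.9
eef_pos: [0.5063, -0.394, 0.0679]
ft_force: [-2.1, 2.8, 11.4]
```

In the tool's units: -0.0155 m / 0.75 = -0.0207, -0.013 m / 0.75 = -0.0173.

```bash
echo '[{"sz":0.0011, "finger_gap":0}, {"sx":-0.004, "sz":0.0013, "finger_gap":0}, {"sx":-0.0107, "sz":0.0013, "finger_gap":0}, {"sx":-0.0173, "sz":0.0013, "finger_gap":0}, {"sx":-0.0207, "sz":0.0013, "finger_gap":0}]' > m.json && python3 steer.py m.json|egrep 'time|eef|ft'
echo '[{"finger_gap":0}]' > m.json && python3 steer.py m.json|egrep 'time|eef|ft'
```

```text
time_s: 10.52
eef_pos: [0.5219, -0.3968, 0.0675]
ft_force: [-6.7, 5.0, 16.5]
time_s: 10.65
eef_pos: [0.5217, -0.3968, 0.0675]
ft_force: [-4.0, 5.7, 16.7]
```

In the tool's units: -0.04 m / 0.75 = -0.0533, 0.0155 m / 0.75 = 0.0207.

```bash
echo '[{"sz":-0.0133, "finger_gap":0}, {"sx":0.0067, "sy":-0.0173, "sz":-0.0133, "finger_gap":0}, {"sx":0.0133, "sy":-0.036, "sz":-0.012, "finger_gap":0}, {"sx":0.0207, "sy":-0.0533, "sz":-0.0107, "finger_gap":0}, {"sx":0.0207, "sy":-0.0533, "sz":-0.01, "finger_gap":0}]' > m.json && python3 steer.py m.json|egrep 'time|eef|ft'
```

```text
time_s: 11.28
eef_pos: [0.4968, -0.4353, 0.0729]
ft_force: [-0.3, 0.2, 0.0]
```

In the tool's units: 0.0015 m / 0.75 = 0.002, 0.001 m / 0.75 = 0.0013.

```bash
echo '[{"sz":0.0013, "finger_gap":0}, {"sz":0.002, "finger_gap":0}, {"sz":0.002, "finger_gap":0}]' > m.json && python3 steer.py m.json|egrep 'time|eef|ft'
```

```text
time_s: 11.65
eef_pos: [0.499, -0.433, 0.0717]
ft_force: [-0.2, 0.3, -0.3]
```

```bash
echo '[{"sz":0.0013, "finger_gap":0}, {"sz":0.002, "finger_gap":0}, {"sz":0.002, "finger_gap":0}]' > m.json && python3 steer.py m.json|egrep 'time|eef|ft'
```

```text
time_s: 12.02
eef_pos: [0.4986, -0.4334, 0.0702]
ft_force: [-0.5, 0.1, 0.2]
```

In the tool's units: 0.001 m / 0.75 = 0.0013.

```bash
echo '[{"sz":0.0013, "finger_gap":0}, {"sz":0.0013, "finger_gap":0}]' > m.json && python3 steer.py m.json|egrep 'time|eef|ft'
```

```text
time_s: 12.28
eef_pos: [0.4986, -0.4334, 0.0692]
ft_force: [0.5, -0.3, -0.4]
```

In the tool's units: 0.0015 m / 0.75 = 0.002, 0.001 m / 0.75 = 0.0013.

```bash
echo '[{"sz":0.0013, "finger_gap":0}, {"sz":0.002, "finger_gap":0}, {"sz":0.002, "finger_gap":0}]' > m.json && python3 steer.py m.json|egrep 'time|eef|ft'
```

```text
time_s: 12.65
eef_pos: [0.4986, -0.4334, 0.0677]
ft_force: [-1.1, -0.2, 0.1]
```

In the tool's units: 0.0015 m / 0.75 = 0.002, 0.001 m / 0.75 = 0.0013.

```bash
echo '[{"sz":0.0013, "finger_gap":0}, {"sz":0.002, "finger_gap":0}, {"sz":0.002, "finger_gap":0}]' > m.json && python3 steer.py m.json|egrep 'time|eef|ft'
```

```text
time_s: 13.02
eef_pos: [0.4986, -0.4335, 0.0662]
ft_force: [-0.6, -0.5, 1.1]
```

In the tool's units: 0.0015 m / 0.75 = 0.002, 0.001 m / 0.75 = 0.0013.

```bash
echo '[{"sz":0.0013, "finger_gap":0}, {"sz":0.002, "finger_gap":0}, {"sz":0.002, "finger_gap":0}]' > m.json && python3 steer.py m.json|egrep 'time|eef|ft'
```

```text
time_s: 13.4
eef_pos: [0.4988, -0.4336, 0.0653]
ft_force: [-1.4, 0.8, 6.1]
```

In the tool's units: 0.001 m / 0.75 = 0.0013.

```bash
echo '[{"sz":0.0013, "finger_gap":0}, {"sz":0.0013, "finger_gap":0}]' > m.json && python3 steer.py m.json|egrep 'time|eef|ft'
```

```text
time_s: 13.65
eef_pos: [0.499, -0.4337, 0.0648]
ft_force: [-0.8, 2.1, 9.6]
```

In the tool's units: -0.0155 m / 0.75 = -0.0207, -0.013 m / 0.75 = -0.0173.

```bash
echo '[{"sz":0.0013, "finger_gap":0}, {"sx":-0.004, "sz":0.0017, "finger_gap":0}, {"sx":-0.0107, "sz":0.0017, "finger_gap":0}, {"sx":-0.0173, "sz":0.0017, "finger_gap":0}, {"sx":-0.0207, "sz":0.0017, "finger_gap":0}]' > m.json && python3 steer.py m.json|egrep 'time|eef|ft'
echo '[{"finger_gap":0}, {"sz":-0.0133, "finger_gap":0}, {"sy":0.0267, "sz":-0.0667, "finger_gap":0}, {"sy":0.1067, "sz":-0.1067, "finger_gap":0}, {"sy":0.1867, "sz":-0.1333, "finger_gap":0}]' > m.json && python3 steer.py m.json|egrep 'time|eef|ft'
echo '[{"sy":0.08, "finger_gap":0}, {"sy":0.16, "finger_gap":0}, {"sy":0.24, "finger_gap":0}, {"sy":0.32, "finger_gap":0}, {"sy":0.4, "finger_gap":0}]' > m.json && python3 steer.py m.json|egrep 'time|eef|ft'
python3 - <<'E'
from bench import bot, vision, ticket, telemetry
import numpy as np,cv2
im=np.mean([vision.read_camera("top").astype(float) for _ in range(6)],0).astype(np.float32)
np.save("top1.npy",im.mean(2))
a=np.load("top0.npy")
f=lambda i:np.clip((cv2.resize(i[214:250,420:475],None,fx=10,fy=10,interpolation=cv2.INTER_LANCZOS4)-20)*1.5,0,255).astype(np.uint8)
cv2.imwrite("pics/z2.png",np.vstack([f(a)[:300],f(im.mean(2))[:300]]))
E
```

```text
time_s: 14.28
eef_pos: [0.5146, -0.4367, 0.0643]
ft_force: [-5.6, 4.8, 15.1]
time_s: 14.9
eef_pos: [0.538, -0.3026, 0.162]
ft_force: [1.4, 0.6, 0.7]
time_s: 15.52
eef_pos: [0.5913, -0.0062, 0.161]
ft_force: [0.8, 0.4, 0.3]
```

View pics/z2.png

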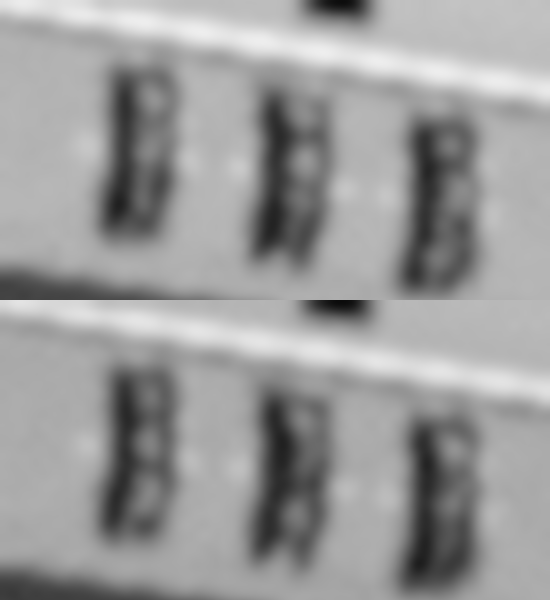

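The numerals changed on all three wheels. Now a joint fit of both images, using the rim heights found by touch.

```bash
cat > t3.py <<'E'
from synth import *
import sys
from multiprocessing import Pool
ims=[np.load(f) for f in sys.argv[1:]]
RIM=[.066,.0692,.066]
def ev(i,T,sig,dx,dy):
    u,v,w,h=windows()[i]; G=geom(i,RIM[i],dx,dy,(u,v,w,h))
    k=cv2.dilate(cv2.resize((G[0]|G[1]).reshape(G[4]).astype(np.float32),(w,h),interpolation=cv2.INTER_AREA),np.ones((3,3)))>.2
    E=np.zeros((len(ims),10))
    for d in range(10):
        I=render(G,T,d,sig=sig);A=np.c_[I[k],np.ones(k.sum())]
        for m,im in enumerate(ims):
            ob=im[v:v+h,u:u+w][k]/255.; cf=np.linalg.lstsq(A,ob,rcond=None)[0]
            E[m,d]=1-((A@cf-ob)**2).mean()/ob.var()
    return E
def job(a):
    fn,hh,ww,th,sg=a; T=tex(fn,hh,ww,th)
    return a,[[((dx,dy),ev(i,T,sg,dx,dy)) for dx in np.arange(-4,2.1,1)/1e3 for dy in np.arange(-1,4.1,1)/1e3] for i in range(3)]
L=[(fn,hh,ww,th,sg) for fn in(0,2) for hh in (7,9,11) for ww in(5,6.5,8) for th in(2,4,6) for sg in(.6,.9)]
if __name__=="__main__":
    with Pool() as p: res=p.map(job,L)
    import pickle; pickle.dump(res,open("res.pkl","wb"))
    for i in range(3):
        best=np.full((len(ims),10,10),-9.) ; info={}
        X=[(a,g,E) for a,b in res for g,E in b[i]]
        for m in range(len(ims)):
            t=max(X,key=lambda x:x[2][m].max()); print(i,"img",m,t[0],np.round(t[1],4),[(int(d),round(t[2][m][d],3)) for d in np.argsort(-t[2][m])[:4]])
        J=np.max([x[2][0][:,None]+x[2][1][None,:] for x in X],0)
        o=np.dstack(np.unravel_index(np.argsort(-J.ravel())[:8],J.shape))[0]
        print(i,"joint any",[(int(p),int(q),round(J[p,q],3)) for p,q in o])
        for s in (-2,-1,0,1,2): print("  shift",s,[(d,round(J[d,(d+s)%10],2)) for d in sorted(range(10),key=lambda d:-J[d,(d+s)%10])[:4]])
E
time python3 t3.py top0.npy top1.npy
```

```text
0 img 0 (2, 11, 8, 4, 0.9) [-0.003  0.   ] [(2, np.float64(0.765)), (8, np.float64(0.713)), (3, np.float64(0.692)), (4, np.float64(0.645))]
0 img 1 (2, 11, 8, 4, 0.9) [-0.003  0.   ] [(3, np.float64(0.681)), (0, np.float64(0.662)), (4, np.float64(0.657)), (2, np.float64(0.641))]
0 joint any [(2, 3, np.float64(1.446)), (2, 0, np.float64(1.438)), (2, 4, np.float64(1.434)), (8, 0, np.float64(1.429)), (8, 4, np.float64(1.425)), (8, 3, np.float64(1.422)), (2, 9, np.float64(1.419)), (8, 9, np.float64(1.413))]
  shift -2 [(2, np.float64(1.44)), (8, np.float64(1.4)), (5, np.float64(1.35)), (3, np.float64(1.33))]
  shift -1 [(2, np.float64(1.38)), (4, np.float64(1.35)), (3, np.float64(1.34)), (8, np.float64(1.34))]
  shift 0 [(2, np.float64(1.41)), (8, np.float64(1.38)), (3, np.float64(1.37)), (4, np.float64(1.35))]
  shift 1 [(2, np.float64(1.45)), (8, np.float64(1.41)), (3, np.float64(1.37)), (5, np.float64(1.35))]
  shift 2 [(2, np.float64(1.43)), (8, np.float64(1.43)), (4, np.float64(1.33)), (3, np.float64(1.33))]
1 img 0 (2, 11, 8, 2, 0.9) [0.    0.001] [(8, np.float64(0.818)), (2, np.fl
[... 1307 characters left out ...]
1.324)), (9, 2, np.float64(1.318)), (2, 2, np.float64(1.316)), (0, 8, np.float64(1.315)), (9, 8, np.float64(1.313)), (6, 2, np.float64(1.305))]
  shift -2 [(0, np.float64(1.32)), (4, np.float64(1.3)), (5, np.float64(1.26)), (6, np.float64(1.26))]
  shift -1 [(3, np.float64(1.34)), (9, np.float64(1.31)), (4, np.float64(1.26)), (6, np.float64(1.25))]
  shift 0 [(2, np.float64(1.32)), (3, np.float64(1.3)), (8, np.float64(1.29)), (9, np.float64(1.26))]
  shift 1 [(1, np.float64(1.28)), (2, np.float64(1.28)), (3, np.float64(1.27)), (7, np.float64(1.27))]
  shift 2 [(0, np.float64(1.32)), (6, np.float64(1.3)), (3, np.float64(1.26)), (1, np.float64(1.25))]
real	0m40.609s
user	1m43.490s
sys	0m0.463s
```

Everything agrees with left 2→4, middle 8→7 and right 3→2. In particular, right's final image looks like left's initial image, which fits both showing 2. The cover itself is the proof, so next I'll push its pull from the right.

```bash
python3 - <<'E'
from h import *
s,R=tool();print(s["time_s"],s["eef_pos"],R.inv().apply(np.array([.5738,-.4468,.067])-s["eef_pos"]).round(4))
print("spice etc px->world", back("top",(383,203),.09),back("top",(425,157),.1),back("top",(455,168),.1))
E
```

```text
15.825 [ 0.59100182 -0.00968684  0.16081442] [-0.0615 -0.433   0.0941]
spice etc px->world [ 0.583529   -0.22061424  0.09      ] [ 0.71647401 -0.34344577  0.1       ] [ 0.68234503 -0.4218428   0.1       ]
```

In the tool's units: -0.3 m / 0.75 = -0.4, -0.24 m / 0.75 = -0.32.

```bash
echo '[{"sx":-0.0107, "sy":-0.08, "finger_gap":0}, {"sx":-0.0213, "sy":-0.16, "finger_gap":0}, {"sx":-0.032, "sy":-0.24, "finger_gap":0}, {"sx":-0.0453, "sy":-0.32, "finger_gap":0}, {"sx":-0.056, "sy":-0.4, "finger_gap":0}]' > m.json && python3 steer.py m.json|egrep 'time|eef|ft'
echo '[{"sx":-0.0133, "sy":-0.08, "finger_gap":0}, {"sx":-0.026, "sy":-0.1533, "finger_gap":0}, {"sx":-0.026, "sy":-0.1773, "sz":0.0267, "finger_gap":0}, {"sx":-0.026, "sy":-0.1773, "sz":0.0667, "finger_gap":0}, {"sx":-0.026, "sy":-0.1773, "sz":0.0933, "finger_gap":0}]' > m.json && python3 steer.py m.json|egrep 'time|eef|ft'
```

```text
time_s: 16.45
eef_pos: [0.5779, -0.3145, 0.161]
ft_force: [-0.1, 1.1, -0.4]
time_s: 17.08
eef_pos: [0.5735, -0.4452, 0.0886]
ft_force: [-0.2, 0.1, -0.2]
```

In the tool's units: 0.0235 m / 0.75 = 0.0313, 0.021 m / 0.75 = 0.028.

```bash
echo '[{"sz":0.016, "finger_gap":0}, {"sz":0.028, "finger_gap":0}, {"sz":0.0313, "finger_gap":0}, {"sz":0.0313, "finger_gap":0}]' > m.json && python3 steer.py m.json|egrep 'time|eef|ft'
echo '[{"sy":0.004, "finger_gap":0}, {"sy":0.008, "finger_gap":0}, {"sy":0.0107, "finger_gap":0}]' > m.json && python3 steer.py m.json|egrep 'time|eef|ft'
```

```text
time_s: 17.58
eef_pos: [0.575, -0.4453, 0.0678]
ft_force: [0.2, -0.0, -0.2]
time_s: 17.95
eef_pos: [0.5764, -0.437, 0.0674]
ft_force: [1.0, -0.2, 1.0]
```

Units first: shifts go in shares of 0.75 m and turns go in shares of 90 degrees. So 0.003 m / 0.75 = 0.004, 0.002 m / 0.75 = 0.0027.

```bash
echo '[{"sy":0.0027, "finger_gap":0}, {"sy":0.004, "finger_gap":0}]' > m.json && python3 steer.py m.json|egrep 'time|eef|ft'
```

```text
time_s: 18.2
eef_pos: [0.5766, -0.4349, 0.0674]
ft_force: [0.8, -2.4, -0.4]
```

In the tool's units: 0.003 m / 0.75 = 0.004, 0.002 m / 0.75 = 0.0027.

```bash
echo '[{"sy":0.0027, "finger_gap":0}, {"sy":0.004, "finger_gap":0}]' > m.json && python3 steer.py m.json|egrep 'time|eef|ft'
```

```text
time_s: 18.45
eef_pos: [0.5773, -0.4315, 0.0674]
ft_force: [0.6, -2.3, -0.5]
```

In the tool's units: 0.003 m / 0.75 = 0.004, 0.0015 m / 0.75 = 0.002.

```bash
echo '[{"sy":0.002, "finger_gap":0}, {"sy":0.004, "finger_gap":0}]' > m.json && python3 steer.py m.json|egrep 'time|eef|ft'
```

```text
time_s: 18.7
eef_pos: [0.5778, -0.4284, 0.0673]
ft_force: [0.5, -3.7, 0.6]
```

The cover moved past 1.5 mm with only about 3 N, so the code is right. I'll slide it on.

In the tool's units: 0.024 m / 0.75 = 0.032, 0.019 m / 0.75 = 0.0253.

```bash
echo '[{"sy":0.0053, "finger_gap":0}, {"sy":0.012, "finger_gap":0}, {"sy":0.0187, "finger_gap":0}, {"sy":0.0253, "finger_gap":0}, {"sy":0.032, "finger_gap":0}]' > m.json && python3 steer.py m.json|egrep 'time|eef|ft'
echo '[{"sy":0.0067, "finger_gap":0}, {"sy":0.0133, "finger_gap":0}, {"sy":0.02, "finger_gap":0}, {"sy":0.0267, "finger_gap":0}, {"sy":0.0333, "finger_gap":0}]' > m.json && python3 steer.py m.json|egrep 'time|eef|ft'
```

```text
time_s: 19.32
eef_pos: [0.5822, -0.4045, 0.0673]
ft_force: [0.4, -3.4, 1.3]
time_s: 19.95
eef_pos: [0.5866, -0.3799, 0.0673]
ft_force: [0.8, -3.6, 0.7]
```

In the tool's units: 0.008 m / 0.75 = 0.0107, 0.007 m / 0.75 = 0.0093.

```bash
echo '[{"sy":0.004, "finger_gap":0}, {"sy":0.0067, "finger_gap":0}, {"sy":0.0093, "finger_gap":0}, {"sy":0.0107, "finger_gap":0}, {"sy":0.0107, "finger_gap":0}]' > m.json && python3 steer.py m.json|egrep 'time|eef|ft'
```

```text
time_s: 20.58
eef_pos: [0.5878, -0.3722, 0.0672]
ft_force: [0.5, -2.2, 1.0]
```

In the tool's units: 0.0035 m / 0.75 = 0.0047, 0.003 m / 0.75 = 0.004.

```bash
echo '[{"sy":0.0013, "finger_gap":0}, {"sy":0.0027, "finger_gap":0}, {"sy":0.004, "finger_gap":0}, {"sy":0.0047, "finger_gap":0}, {"sy":0.0047, "finger_gap":0}]' > m.json && python3 steer.py m.json|egrep 'time|eef|ft'
```

```text
time_s: 21.2
eef_pos: [0.5884, -0.3687, 0.0671]
ft_force: [-0.1, -2.1, 1.0]
```

In the tool's units: 0.002 m / 0.75 = 0.0027, 0.001 m / 0.75 = 0.0013.

```bash
echo '[{"sy":0.0013, "finger_gap":0}, {"sy":0.0027, "finger_gap":0}, {"sy":0.0027, "finger_gap":0}]' > m.json && python3 steer.py m.json|egrep 'time|eef|ft'
```

```text
time_s: 21.58
eef_pos: [0.5886, -0.3675, 0.0672]
ft_force: [0.6, -5.4, -0.2]
```

In the tool's units: 0.002 m / 0.75 = 0.0027, 0.001 m / 0.75 = 0.0013.

```bash
echo '[{"sy":0.0013, "finger_gap":0}, {"sy":0.0027, "finger_gap":0}, {"sy":0.0027, "finger_gap":0}]' > m.json && python3 steer.py m.json|egrep 'time|eef|ft'
```

```text
time_s: 21.95
eef_pos: [0.5887, -0.3665, 0.0673]
ft_force: [-0.7, -8.4, -2.0]
```

Firm against the buffer. Backing off, lifting away and checking.

In the tool's units: -0.095 m / 0.75 = -0.1267, -0.04 m / 0.75 = -0.0533.

```bash
echo '[{"sy":-0.004, "finger_gap":0}, {"sy":-0.0133, "finger_gap":0}, {"sy":-0.0267, "finger_gap":0}, {"sy":-0.0267, "sz":-0.0533, "finger_gap":0}, {"sy":-0.0267, "sz":-0.1267, "finger_gap":0}]' > m.json && python3 steer.py m.json|egrep 'time|eef|ft'
echo '[{"sx":0.0133, "sy":0.08, "sz":-0.0133, "finger_gap":0}, {"sx":0.0267, "sy":0.16, "sz":-0.0133, "finger_gap":0}, {"sx":0.04, "sy":0.24, "sz":-0.0133, "finger_gap":0}, {"sx":0.0533, "sy":0.32, "sz":-0.0133, "finger_gap":0}, {"sx":0.0667, "sy":0.4, "sz":-0.0133, "finger_gap":0}]' > m.json && python3 steer.py m.json|egrep 'time|eef|ft'
echo '[{"sy":0.0533, "finger_gap":0}, {"sy":0.08, "finger_gap":0}, {"sy":0.08, "finger_gap":0}]' > m.json && python3 steer.py m.json|egrep 'time|eef|ft'
python3 - <<'E'
from bench import bot, vision, ticket, telemetry
import numpy as np,cv2
im=np.mean([vision.read_camera("top").astype(float) for _ in range(6)],0).astype(np.float32)
np.save("top2.npy",im.mean(2)); a=np.load("top1.npy")
d=abs(im.mean(2)-a)[180:255,385:485]; w=abs(im.mean(2)-a)[222:246,425:472]; print("wheel diff",w.max(),w.mean())
cv2.imwrite("pics/z3.png",cv2.resize(im[140:260,360:490,::-1],None,fx=5,fy=5,interpolation=cv2.INTER_CUBIC).clip(0,255).astype(np.uint8))
E
```

```text
time_s: 22.58
eef_pos: [0.5847, -0.3844, 0.1618]
ft_force: [0.8, -0.2, 0.8]
time_s: 23.2
eef_pos: [0.5896, -0.0788, 0.1725]
ft_force: [1.3, -0.3, -0.8]
time_s: 23.58
eef_pos: [0.6006, -0.0213, 0.1721]
ft_force: [-0.9, -0.7, -0.6]
wheel diff 11.0555725 1.1656327
```

View pics/z3.png

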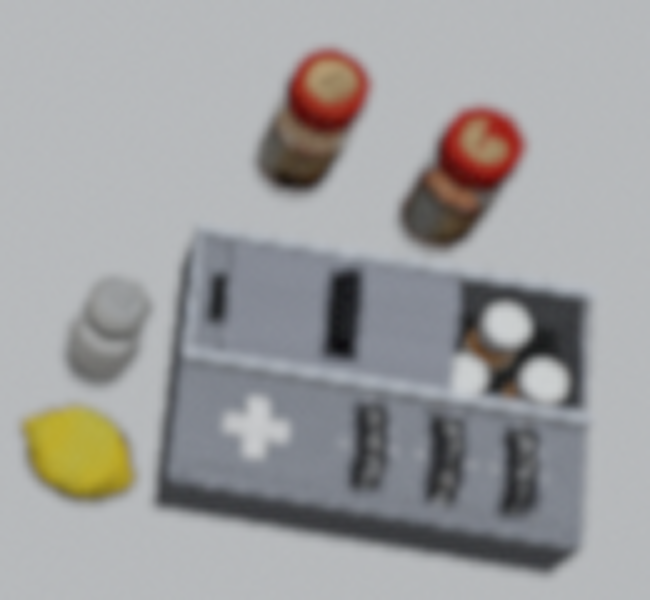

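The cover is fully open: the pull has moved to (343,312), and the jars inside show at about (510,350). The wheels haven't changed and the bystanders are where they were.

```bash
python3 -c "
from bench import bot, vision, ticket, telemetry
print(ticket.sign_off())"
```

```text
the job is handed in; nothing more can be done
None
```

The job is handed in: the wheels are set to 4-7-2 and the cover is slid left against its buffer. The numerals were too blurred to read directly, but the lock releasing confirmed the code. The highest force I read was about 18 N, nothing else looked moved, and the clock was at about 24 s.

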